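Fetch the salt from behind the spice jars

TASK

The salt shaker stands at the back of the wooden spice caddy, hemmed in by two spice jars. First take both jars out and stand them on the pale wooden tray; with both there, set the salt shaker upright on the middle of the round cork coaster; then put each jar back upright in the very spot of the caddy where it stood at the start (do not swap them). Keep these things upright throughout, let go of everything, and leave the pepper mill, the lemon and the tea light where they are.

Things in the scene. Friction and masses are not known exactly. Their poses are not given: they have to be found in the camera images.
- salt_shaker: Salt shaker, clear and grey with a grey domed top, round, 44 mm across up to 66 mm high, head about 34 mm across, 90 mm tall in all, 0.1 kg. Origin at the centre of its underside, z up. Starts on the rear spot of the caddy.
- jar_green: Glass spice jar whose screw cap (fixed) is green with a green and white top, label white and red, round, 46 mm across, 106 mm tall, 0.11 kg. Origin at the centre of its underside, z up. Starts on the left or the right front spot of the caddy (not the jars at the back wall); that spot is its own for the episode.
- jar_navy: Glass spice jar whose screw cap (fixed) is dark green with a NAVY BLUE top, label navy and white, round, 46 mm across, 106 mm tall, 0.11 kg. Origin at the centre of its underside, z up. Starts on the other front spot of the caddy; that spot is its own for the episode.
- caddy: Fixed brown wooden caddy, floor 8 mm thick. Origin under its rear spot at worktop level; x to the back board, y to the left. Dark rings mark the spots: rear (0,0), front left (-25,46), front right (-25,-46) mm. Back board 100 mm tall, inner face x=28; cheeks 30 tall at y=+/-77; front lip 16 tall at x=-60. Its things stand 7 mm apart: grip jars along x, then, the jars gone, the shaker along y.
- tray: Fixed pale wooden tray for setting things aside, 110 mm (x) by 190 mm (y), floor 5 mm thick, rim 12 mm high and 5 mm thick. Origin under its centre at worktop level.
- coaster: Fixed round cork coaster, 90 mm across, 6 mm thick, flat on the worktop. Origin at the centre of its underside.
- pepper_mill: Dark wooden pepper mill, 58 mm across, 170 mm tall, loose; leave it alone. Origin at the centre of its underside.
- lemon: Yellow lemon, 78 x 55 x 56 mm, loose; leave it alone. Origin at the centre of its underside.
- tea_light: Tea light, a small metal cup with red wax, 38 mm across, 15 mm tall, loose; leave it alone. Origin at the centre of its underside.
Things that resemble listed ones, but are neither listed nor needed, are in the scene too. Leave any pink or purple look-alike of the salt_shaker alone.

How it is judged:
On the way, in this order (a step that is already met when the one before it is completed fails the run):
1. both spice jars stand released on the tray, the shaker still in its place in the caddy (x of jar_green in the frame of tray between -0.04 and 0.04 m and y of jar_green in the frame of tray between -0.08 and 0.08 m and z of each of jar_green, jar_navy in the frame of tray below 0.02 m and angle between each of jar_green, jar_navy's own z axis and vertical below 0.15 rad and linear speed of each of jar_green, jar_navy below 0.02 m/s and contact force between each of jar_green, jar_navy and the fingers below 0.1 N and x of jar_navy in the frame of tray between -0.04 and 0.04 m and y of jar_navy in the frame of tray between -0.08 and 0.08 m and distance of salt_shaker from where it was at the start of the episode below 0.025 m), for 0.2 s.
2. the salt shaker stands released on the coaster while both jars are on the tray (horizontal distance between salt_shaker and coaster below 0.015 m and z of salt_shaker in the frame of coaster below 0.012 m and angle between each of salt_shaker, jar_green, jar_navy's own z axis and vertical below 0.15 rad and linear speed of each of salt_shaker, jar_green, jar_navy below 0.02 m/s and contact force between each of salt_shaker, jar_green, jar_navy and the fingers below 0.1 N and x of jar_green in the frame of tray between -0.04 and 0.04 m and y of jar_green in the frame of tray between -0.08 and 0.08 m and z of each of jar_green, jar_navy in the frame of tray below 0.02 m and x of jar_navy in the frame of tray between -0.04 and 0.04 m and y of jar_navy in the frame of tray between -0.08 and 0.08 m), for 0.2 s.
3. both jars stand again where they started (distance of each of jar_green, jar_navy from where it was at the start of the episode below 0.015 m and angle between each of jar_green, jar_navy's own z axis and vertical below 0.15 rad and linear speed of each of jar_green, jar_navy below 0.02 m/s and contact force between each of jar_green, jar_navy and the fingers below 0.1 N), for 0.2 s.
At the end, for the whole second after the job is handed in: The salt shaker stands upright on the coaster within 15 mm of its middle; each spice jar stands upright in the caddy within 15 mm of where it started; all three released and at rest (tilt under 0.15 rad) (all of step 3 and horizontal distance between salt_shaker and coaster below 0.015 m and z of salt_shaker in the frame of coaster below 0.012 m and angle between salt_shaker's own z axis and vertical below 0.15 rad and linear speed of salt_shaker below 0.02 m/s and contact force between salt_shaker and the fingers below 0.1 N); the robot touches nothing.
It fails at once if the pepper mill is moved by more than 20 mm (distance of pepper_mill from where it was at the start of the episode above 0.02 m).
It fails at once if the lemon is moved by more than 20 mm (distance of lemon from where it was at the start of the episode above 0.02 m).
It fails at once if the tea light is moved by more than 20 mm (distance of tea_light from where it was at the start of the episode above 0.02 m).
It fails at once if the salt shaker or a spice jar is tipped over (angle between any of salt_shaker, jar_green, jar_navy's own z axis and vertical above 0.6 rad).
It also fails if it takes over 115 s, if anything falls off the work surface, if the arm or the gripper's body presses on something with over 40 N, if the wrist force passes 120 N, or if a joint passes its speed limit or range.

ROBOT

A 6-joint arm with a two-finger parallel gripper is mounted at the origin on a cart in front of the work surface, level with it; the furniture and walls round the work are solid. World frame = base frame: x ahead of the robot, y to its left, z up, the work surface at z = 0. Lengths are in m, angles in rad, forces in N, time in s.
With the tool pointing down it reaches from about 0.35 to 1 m from the base axis. Payload 7.1 kg.
Tool frame: the origin (TCP) lies between the finger pads; the fingertips stand 22 mm ahead of it and the grasp point (between the pads) lies 3 mm ahead of it; z points along the fingers, y is the line along which they close (so a half turn about z gives the same grasp; the last joint's range is limited). The gripper opens to 85 mm and grips with 20 to 120 N. Pads are 22 mm wide; open, the fingers measure 114 mm over their backs; the gripper's body (76 mm by 85 mm) begins 54 mm behind the grasp point. The pads swing forward as they close: fully open they stand 13 mm farther back than shut.
Start: joints at [1.227, 0.423, 1.63, -0, 1.089, -0.019], TCP at [0.199, 0.592, 0.253] pointing down, gripper open.
Joint ranges: [-3, 3], [-0.9, 2.11], [0.09, 2.58], [-1.31, 4.45], [0.11, 2.69], [-2.54, 2.54]. Speed limits (rad/s): [2.39, 2.39, 3.01, 3.14, 3.14, 3.14].

INTERFACE

Orientations are given as a rotation vector (axis times angle).
In Python, from rig import manip gives the robot as it stands. The module is installed in compiled form; this text tells all that it offers. Calls block until the motion is done:
- manip.move_to(position, orientation): joint-space move of the TCP to a pose.
- manip.servo_line(position, orientation=None, rate=0.15): straight line of the TCP; orientation=None keeps the orientation; rate is the mean speed in m/s.
- manip.set_joints(angles): joint-space move.
- manip.command_gripper(opening, f_grip=None): finger opening in m; f_grip is the grip in N (None keeps the last); returns when the fingers have stopped.
- manip.hold(seconds).
- manip.solve_ik(position, orientation): joint angles nearest the present ones, or None.
- manip.camera(name): name is "scene" or "top" or "wrist"; returns a dict with "image" (400x640x3 uint8, red, green, blue), "fx", "fy", "cx", "cy" (pixels), "k1" (the pictures are not rectified: a ray, as slopes to the right and down, at radius r is drawn at 1 + k1 r^2 times it, then the intrinsics apply), "cam_to_world" (4x4, takes a point from camera to world coordinates); the wrist camera has in their place "mount" (4x4, takes a point from camera to tool coordinates, whose origin is the TCP and whose axes are the flange's). Camera axes: x right, y down, z forward; pixel columns grow to the right and rows downward; lengths in m; the calibration is good to about 2 mm. A picture is of the moment at which its call begins: read the wrist's pose just before it. There is no depth.
A pose or a line that the arm cannot do raises manip.IKError and nothing moves.
- manip.sign_off(): hands the job in; it is judged then, once.
Readings, each from a call of its own:
- manip.get_time(): time.
- manip.get_joint_positions(): joint angles.
- manip.get_joint_vel(): joint speeds.
- manip.get_tau(): joint torques, N m.
- manip.get_position(): TCP position.
- manip.get_ee_rot(): TCP orientation.
- manip.get_contact_force(): force on the tool from outside, world axes, zero at the start.
- manip.get_torque(): the same for the moment, N m.
- manip.get_width(): finger opening in m.
- manip.get_grip_force(): force on a finger pad.
Only numpy, scipy, OpenCV 4.12 (cv2) and the standard library are available. Lean on these libraries where they do the work, as an engineer would, in place of code of your own. Each camera call takes 0.05 s, during which the arm holds its last target. There are 200 camera calls.

## Working session

There is one attempt and no reset: what is moved stays moved. The work goes in short steps, each a Python script; the robot and the scene stay as the last script left them, time stands still between calls to the robot, and variables do not carry over. Pictures are saved under pics/ and viewed, at most 14 in all, crops included, and the job is handed in when it is done.

```bash
mkdir -p pics; python3 - <<'E'
from rig import manip
import cv2,pickle
d={}
for n in ("scene","top"):
    c=manip.camera(n); d[n]=c; cv2.imwrite(f"pics/{n}0.png",c["image"][:,:,::-1]); print(n,c["fx"],c["cx"],c["cy"],c["k1"],c["cam_to_world"].round(3).tolist())
pickle.dump(d,open("c0.pkl","wb"))
print(manip.get_time(),manip.get_ee_rot())
E
```

```text
scene 361.33655850533523 322.0034909843107 193.7940035233097 -0.026999874076127743 [[0.698, -0.452, 0.555, 0.096], [-0.716, -0.449, 0.535, -0.298], [0.008, -0.771, -0.637, 0.611], [0.0, 0.0, 0.0, 1.0]]
top 419.2445669357678 316.8043397559125 193.72450136920068 -0.0004002753929525095 [[0.013, -0.998, 0.061, 0.496], [-1.0, -0.014, -0.016, 0.193], [0.017, -0.06, -0.998, 0.907], [0.0, 0.0, 0.0, 1.0]]
0.1 [-5.07860505e-01 -3.10002025e+00  2.14330696e-03]
```

View pics/top0.png

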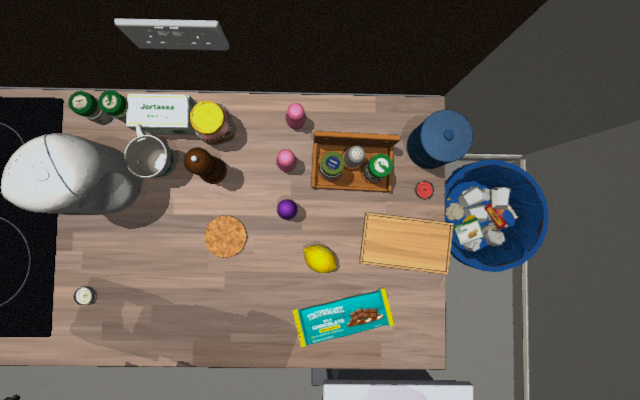

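View pics/scene0.png

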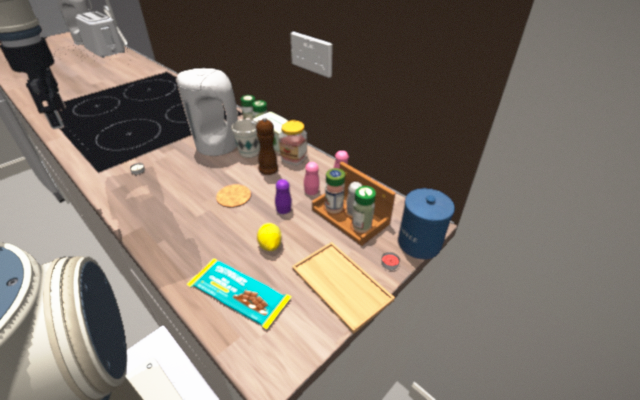

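Top view. Could be taken for the salt shaker: the caddy one (356,155), a clear one far left (84,296), pink ones (296,115) and (286,160), purple (287,209). Could be taken for the jars: caddy navy (332,164), caddy green (379,166), back-wall jars (84,103) and (112,103). I choose the three in the caddy and check them in a close crop.

```bash
python3 - <<'E'
import cv2
a=cv2.imread("pics/top0.png")
cv2.imwrite("pics/crop1.png",cv2.resize(a[120:200,300:410],None,fx=7,fy=7,interpolation=cv2.INTER_CUBIC))
b=a[195:285,355:460]; c=a[195:285,195:345]
cv2.imwrite("pics/crop2.png",cv2.resize(a[200:285,200:460],None,fx=3,fy=3,interpolation=cv2.INTER_CUBIC))
E
```

```text
(no output)
```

View pics/crop1.png

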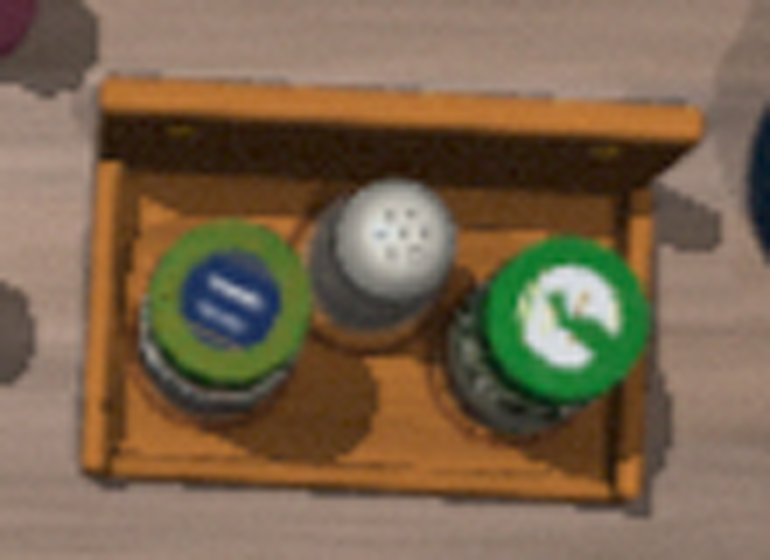

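View pics/crop2.png

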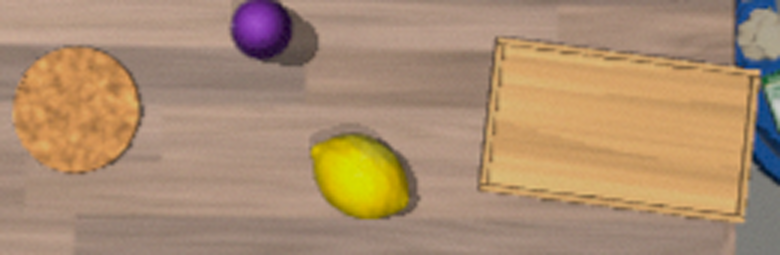

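The crop confirms navy jar front left (cap ≈ 332.5,162.7 px), green jar front right (380.5,165.3) and grey-topped salt shaker rear (356,154). Coaster ≈ (225.3,236), and all four tray corners are visible.

```bash
cat > h.py <<'E'
import numpy as np,cv2
def world(c,uv,z):
    K=np.array([[c["fx"],0,c["cx"]],[0,c["fy"],c["cy"]],[0,0,1]])
    n=cv2.undistortPoints(np.array([[uv]],float),K,np.array([c["k1"],0,0,0,0]))[0,0]
    T=np.array(c["cam_to_world"]); r=T[:3,:3]@[n[0],n[1],1]; return T[:3,3]+r*(z-T[2,3])/r[2]
E
python3 - <<'E'
import pickle,numpy as np
from h import world
c=pickle.load(open("c0.pkl","rb"))["top"]
f7=lambda u,v:(300+(u+.5)/7-.5,120+(v+.5)/7-.5); f3=lambda u,v:(200+(u+.5)/3-.5,200+(v+.5)/3-.5)
P={}
for n,uv,z in [("navy",f7(231,302),.114),("green",f7(567,320),.114),("salt",f7(396,240),.090),("lipL",f7(83,474),0.0),("lipR",f7(645,505),0.0),
 ("bbL",f7(103,78),.1),("bbR",f7(703,108),.1),("coaster",f3(77,109),.006),("cL",f3(13,109),.006),("cR",f3(141,109),.006),
 ("t1",f3(497,37),.012),("t2",f3(760,71),.012),("t3",f3(744,221),.012),("t4",f3(480,188),.012),
 ("lemon",f3(362,176),.028),("purple",f3(262,28),.08),("pinkA",(286,159),.08),("mill",(198,160),.16),("tea",(425,190),.015),("canister",(445,135),.15)]:
    P[n]=world(c,uv,z); print(n,P[n].round(4))
A=np.array([[0,0],[-.025,.046],[-.025,-.046]]); B=np.array([P[k][:2] for k in("salt","navy","green")])
a=A-A.mean(0);b=B-B.mean(0); th=np.arctan2((a[:,0]*b[:,1]-a[:,1]*b[:,0]).sum(),(a*b).sum())
R=np.array([[np.cos(th),-np.sin(th)],[np.sin(th),np.cos(th)]]); fit=a@R.T+B.mean(0)
print("caddy yaw",th,fit.round(4),"res mm",((fit-B)*1e3).round(1))
tc=np.mean([P[k] for k in("t1","t2","t3","t4")],0); print("tray",tc, [np.linalg.norm(P[a]-P[b]).round(4) for a,b in(("t1","t2"),("t2","t3"),("t3","t4"),("t4","t1"))])
d=P["t1"]-P["t2"]+P["t4"]-P["t3"]; print("tray yaw",np.arctan2(-d[0],d[1]))
d=P["lipL"]-P["lipR"]; print("lip yaw",np.arctan2(-d[0],d[1]))
d=P["bbL"]-P["bbR"]; print("bb yaw",np.arctan2(-d[0],d[1]))
E
```

```text
navy [0.6036 0.1508 0.114 ]
green [0.6001 0.0591 0.114 ]
salt [0.6251 0.1033 0.09  ]
lipL [ 0.5648  0.19   -0.    ]
lipR [0.5576 0.0153 0.    ]
bbL [0.6676 0.1863 0.1   ]
bbR [0.6619 0.0189 0.1   ]
coaster [0.4576 0.3722 0.006 ]
cL [0.457  0.4175 0.006 ]
cR [0.4581 0.3268 0.006 ]
t1 [0.5125 0.0742 0.012 ]
t2 [ 0.4907 -0.1141  0.012 ]
t3 [ 0.3845 -0.102   0.012 ]
t4 [0.4057 0.0856 0.012 ]
lemon [0.4146 0.1696 0.028 ]
purple [0.5151 0.2378 0.08  ]
pinkA [0.6142 0.2415 0.08  ]
mill [0.5986 0.3937 0.16  ]
tea [ 0.5612 -0.0532  0.015 ]
canister [ 0.653  -0.0531  0.15  ]
caddy yaw -0.0413749807448704 [[0.6262 0.1037]
 [0.6032 0.1507]
 [0.5994 0.0588]] res mm [[ 1.1  0.4]
 [-0.4 -0.1]
 [-0.7 -0.3]]
tray [ 0.44835555 -0.01407519  0.012     ] [np.float64(0.1895), np.float64(0.1069), np.float64(0.1888), np.float64(0.1075)]
tray yaw -0.11369748314601111
lip yaw -0.04114809707914814
bb yaw -0.034046295338554
```

```bash
cat >> h.py <<'E'
from rig import manip as m
from scipy.spatial.transform import Rotation as Ro
YAW=-0.040; HI=0.27
NAVY=(.6035,.1507); GREEN=(.5998,.0589); SALT=(.6257,.1035); COAST=(.4576,.3722)
T_NAVY=(.4535,.0306); T_GREEN=(.4433,-.0588)
def down(phi):
    y=np.array([np.cos(phi),np.sin(phi),0]); z=np.array([0,0,-1.]); return Ro.from_matrix(np.c_[np.cross(y,z),y,z]).as_rotvec()
def say(s): print(s,"t",round(m.get_time(),1),"w",round(m.get_width(),4),"grip",round(m.get_grip_force(),1),"F",np.round(m.get_contact_force(),1),"p",np.round(m.get_position(),3))
def line(xy,z,phi,rate): m.servo_line([*xy,z],down(phi),rate=rate)
def pick(xy,z,phi,op):
    m.command_gripper(op); line(xy,HI,phi,.25); line(xy,z+.05,phi,.2); line(xy,z,phi,.08); say("at")
    m.command_gripper(.02,40); say("closed"); line(xy,z+.04,phi,.08); say("lift"); line(xy,HI,phi,.2)
def place(xy,z,phi,op):
    line(xy,HI,phi,.2); line(xy,z+.03,phi,.2); line(xy,z,phi,.05); m.hold(.2); say("down")
    m.command_gripper(op); m.hold(.2); say("open"); line(xy,z+.05,phi,.1); line(xy,HI,phi,.25)
def snap(n,f,box=None,s=1):
    im=m.camera(n)["image"][:,:,::-1]
    if box: x0,y0,x1,y1=box; im=im[y0:y1,x0:x1]
    cv2.imwrite(f,cv2.resize(im,None,fx=s,fy=s,interpolation=cv2.INTER_CUBIC))
E
python3 - <<'E'
from h import *
m.command_gripper(.062)
m.move_to([*NAVY,HI],down(YAW)); say("above"); print(m.get_joint_positions())
pick(NAVY,.083,YAW,.062)
place(T_NAVY,.081,YAW,.075)
snap("top","pics/a.png",(290,100,470,290),3)
E
```

```text
above t 2.6 w 0.0621 grip 0.0 F [-0.6  0.6 -0.4] p [0.603 0.152 0.27 ]
[2.27046027e-01 4.01005481e-01 1.62270114e+00 2.44534440e-04
 1.11794049e+00 2.65527234e-01]
at t 4.7 w 0.062 grip 0.0 F [-0.2  0.9  0.5] p [0.604 0.151 0.083]
closed t 5.0 w 0.0448 grip 41.0 F [-0.1 -0.5  2.6] p [0.604 0.151 0.084]
lift t 5.6 w 0.0449 grip 40.9 F [ 0.2  0.4 -2.1] p [0.603 0.151 0.123]
down t 9.5 w 0.0446 grip 40.9 F [ 0.1  0.1 -0.6] p [0.454 0.031 0.081]
open t 10.1 w 0.0751 grip 0.0 F [0.7 0.3 0.3] p [0.454 0.031 0.081]
```

View pics/a.png

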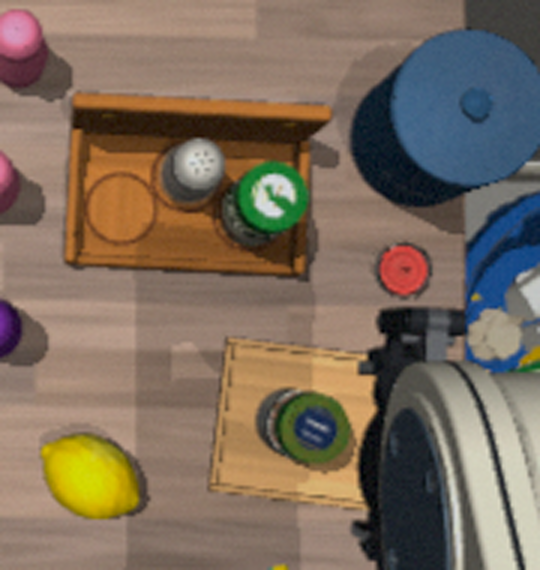

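Navy stands upright on the tray, and its ring in the caddy is free at about (330,169) px. I'll take the green jar next, and check the ring position against the fit.

```bash
python3 - <<'E'
from h import *
print(world(m.camera("top"),(290+120.5/3-.5,100+208.5/3-.5),.008))
pick(GREEN,.083,YAW,.062)
place(T_GREEN,.081,YAW,.070)
m.move_to([.45,.25,.30],down(YAW))
snap("top","pics/b.png",(290,100,470,290),3)
E
```

```text
[0.60425833 0.15127707 0.008     ]
at t 14.2 w 0.0623 grip 0.0 F [-0.1 -0.2 -0.3] p [0.6   0.059 0.083]
closed t 14.5 w 0.045 grip 40.8 F [0.8 0.3 3.1] p [0.601 0.059 0.084]
lift t 15.2 w 0.045 grip 40.8 F [-0.5 -0.  -2.4] p [0.6   0.059 0.123]
down t 19.1 w 0.0446 grip 40.8 F [ 0.1  0.5 -0.9] p [ 0.443 -0.059  0.081]
open t 19.6 w 0.0699 grip 0.0 F [0.3 0.5 0.6] p [ 0.443 -0.059  0.081]
```

View pics/b.png

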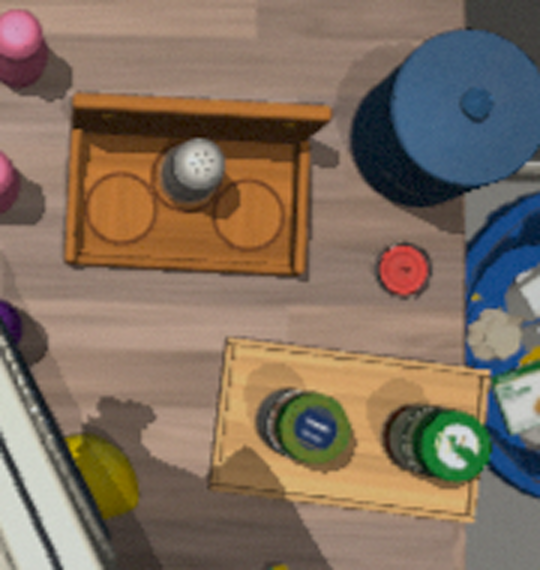

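Both jars stand upright on the tray and the shaker is untouched at (197,165) in the crop. Next is the shaker.

```bash
python3 - <<'E'
from h import *
P=YAW+np.pi/2
m.move_to([*SALT,HI],down(P)); print(m.get_joint_positions().round(2) if hasattr(m.get_joint_positions(),'round') else m.get_joint_positions())
pick(SALT,.061,P,.068)
place(COAST,.060,P,.070)
m.move_to([.52,.10,.30],down(YAW))
snap("top","pics/c.png",(180,130,470,290),2.7)
E
```

```text
[ 0.14  0.42  1.59  0.    1.13 -1.38]
at t 26.1 w 0.068 grip 0.0 F [-0.1  0.6 -0.1] p [0.626 0.104 0.061]
closed t 26.5 w 0.0385 grip 40.2 F [-0.9 -0.4  5.6] p [0.626 0.104 0.062]
lift t 27.1 w 0.0386 grip 39.8 F [-0.2 -0.5 -1.7] p [0.626 0.103 0.101]
down t 31.8 w 0.0384 grip 40.8 F [-2.7 -1.8  5.9] p [0.457 0.372 0.06 ]
open t 32.5 w 0.07 grip 0.0 F [ 0.5 -0.6 -0.6] p [0.458 0.372 0.06 ]
```

View pics/c.png

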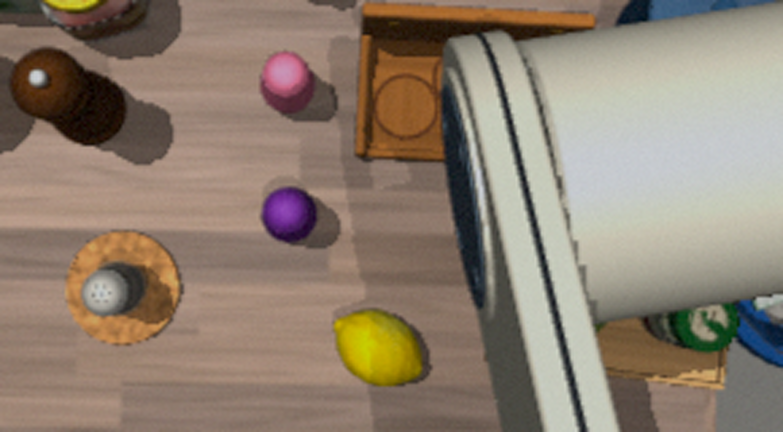

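Shaker stands on the coaster, head at crop (105,290). Check its position numerically.

```bash
python3 - <<'E'
from h import *
c=m.camera("top")
for z in(.085,.09,.096): print(world(c,(180+105.5/2.7-.5,130+290.5/2.7-.5),z))
snap("top","pics/d.png",(195,205,255,265),8)
E
```

```text
[0.45866291 0.36951838 0.085     ]
[0.45888958 0.36844477 0.09      ]
[0.45916157 0.36715645 0.096     ]
```

View pics/d.png

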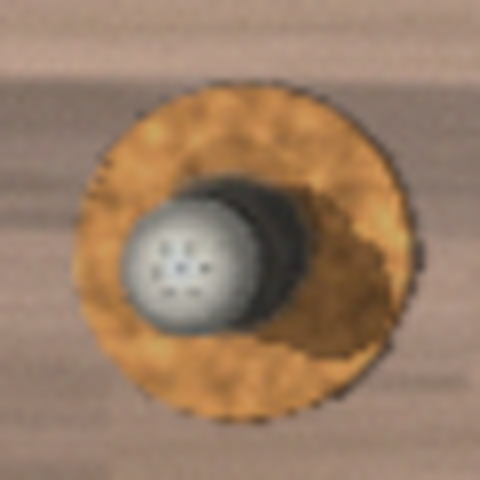

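The shaker is upright and within about 4 mm of the coaster's middle. Now the jars go back.

```bash
python3 - <<'E'
from h import *
for a,b in((T_NAVY,NAVY),(T_GREEN,GREEN)):
    pick(a,.080,YAW,.070); place(b,.084,YAW,.062)
m.move_to([.42,-.10,.32],down(YAW)); 
snap("top","pics/e.png",(190,100,470,290),2.8)
E
```

```text
at t 37.5 w 0.0698 grip 0.0 F [-0.7 -0.2  0.1] p [0.454 0.031 0.08 ]
closed t 37.9 w 0.0443 grip 40.1 F [-0.6  0.3  6.7] p [0.454 0.031 0.081]
lift t 38.5 w 0.0446 grip 40.9 F [ 0.4  0.4 -0.7] p [0.453 0.031 0.12 ]
down t 42.4 w 0.0446 grip 41.0 F [-1.3 -0.3  1.1] p [0.603 0.151 0.084]
open t 42.9 w 0.0622 grip 0.0 F [-0.7  0.1 -0.2] p [0.604 0.151 0.084]
at t 47.3 w 0.0699 grip 0.0 F [0.5 0.2 0.1] p [ 0.444 -0.059  0.08 ]
closed t 47.7 w 0.0445 grip 40.1 F [-0.6 -0.2  5.4] p [ 0.444 -0.059  0.081]
lift t 48.3 w 0.0449 grip 40.9 F [ 0.  -0.1 -2. ] p [ 0.443 -0.059  0.12 ]
down t 52.2 w 0.0445 grip 40.7 F [-0.7 -0.2 -0.7] p [0.6   0.059 0.084]
open t 52.8 w 0.0616 grip 0.0 F [-0.4  0.3 -0.4] p [0.6   0.059 0.084]
```

View pics/e.png

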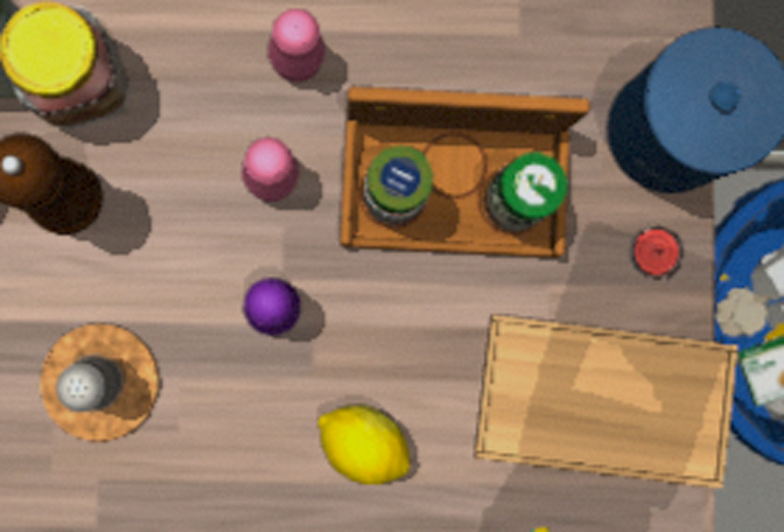

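Navy cap is at ≈ (333,163.5) px and green at ≈ (380.4,166.3), each within about 1 px (≈2 mm) of its start. All three stand upright and nothing else has moved.

```bash
python3 -c "
from rig import manip as m
m.hold(.5); print(m.sign_off(), m.get_time())"
```

```text
the job is handed in; nothing more can be done
the job is handed in; nothing more can be done
```

The job is handed in: the salt shaker stands upright on the coaster about 4 mm or less from its middle, both jars are back upright on their own spots within about 2 mm, and nothing else moved; sign-off gave no verdict, so these figures are from my last pictures.

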